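Load the board tester and latch its sliding guard

ROBOT

A 6-joint arm with a two-finger parallel gripper is mounted at the origin on the work surface. World frame = base frame: x ahead of the robot, y to its left, z up, the work surface at z = 0. Lengths are in m, angles in rad, forces in N, time in s.
With the tool pointing down it reaches from about 0.425 to 0.95 m from the base axis. Payload 14.7 kg.
Tool frame: the origin (TCP) lies midway between the tips of the shut fingers; the grasp point (between the pads) lies 19 mm behind it; x points along the fingers, z is the direction in which the jaws open and shut, and the axes are right-handed (so a half turn about x gives the same grasp; the last joint's range is limited). The gripper opens to 85 mm and grips with 20 to 120 N. Pads are 22 mm wide; open, the fingers measure 114 mm over their backs; the gripper's body (76 mm by 85 mm) begins 54 mm behind the grasp point. The pads swing forward as they close: fully open they stand 13 mm farther back than shut.
Start: joints at [1.108, 0.48, 1.596, -0, 1.065, -0.047], TCP at [0.263, 0.595, 0.231] pointing down, gripper open.
Joint ranges: [-2.75, 2.75], [-0.82, 2.05], [0.23, 2.67], [-1.56, 4.7], [0.09, 2.69], [-2.92, 2.92]. Speed limits (rad/s): [1.89, 1.89, 2.39, 3.01, 3.01, 3.01].

INTERFACE

Orientations are given as a unit quaternion [x, y, z, w].
In Python, from bench import r, optics gives the robot as it stands.
- The arm moves only by the tool servo_tool, never from a script. Its argument "deltas" is a list that holds one entry, the list of rows, each a list of 5 numbers: the closure, from -1 (fully open) to 1 (shut), then the shift along the tool's x, y, z in cm, then the turn about the tool's x in degrees. A call has 1 to 8 rows; each row is the pose to reach, as a shift and turn from the pose commanded when the call began, along the tool's axes at that moment; what a row does not reach only later rows make up. A row lasts 1/8 s, in which the tool goes at most 62.5 mm and 10.7 degrees, less where a joint would pass 70% of its speed; a pose out of reach is approached as far as the arm can. A call with a gripper value outside its range is refused whole. The fingers move at their own pace and stop on an object; the grip force is fixed at half the most. Time passes only in rows, so rows that repeat a pose let the fingers close. It gives the time, the measured TCP pose, the force and the opening at its end, in the units of the state.
- r.read_state(): the state, without advancing time (a new reading comes with each control period).
- optics.read_camera(name): name is "scene" or "side" or "wrist"; returns (picture, depth): 400x640x3 uint8, red, green, blue; 400x640 float32, m along the optical axis (not along the pixel's ray), 0 where there is no reading.
- optics.camera_params(name): a dict with "mtx" (3x3 intrinsics, pixels), "extrinsics" (4x4, takes a point from world to camera coordinates); the wrist camera has in their place "hand_eye" (4x4, takes a point from camera to tool coordinates, whose origin is the TCP and whose axes are the tool frame's). Camera axes: x right, y down, z forward; pixel columns grow to the right and rows downward; lengths in m; the calibration is good to about 2 mm. A picture is of the moment at which its call begins: read the wrist's pose just before it. camera_params takes no time and is no camera call.
- r.job_done(): hands the job in, once; it reports no verdict.
The state is a dict: "t": time; "joint_pos": joint angles; "dq": joint speeds; "effort": joint torques, N m; "eef_pos": TCP position; "tcp_rot": TCP orientation; "contact_force": force on the tool from outside, world axes, zero at the start; "moment": the same for the moment, N m; "gripper_width": finger opening in m.
Only numpy, scipy, OpenCV 4.12 (cv2) and the standard library are available. Lean on these libraries where they do the work, as an engineer would, in place of code of your own. Each camera call takes 0.05 s, during which the arm holds its last target.

TASK

Put the green circuit board with the silver heat sink flat into the black-rimmed recess of the test fixture and let go, then push the clear sliding guard shut over it until the latch clicks and the guard stays shut by itself. Push gently and stop once it has caught, without ramming the guard into its rubber end buffer, and leave the other things on the desk where they are.

Things in the scene. Friction and masses are not known exactly. Their poses are not given: they have to be found in the camera images.
- board: Green circuit board, loose, about 90 g, 84 (its x) x 56 (y) x 4 mm. On its middle a silver finned heat sink, 44 (x) x 16 (y) mm, top 34 mm above the underside: grip it across the 16 mm. Small parts up to 10 mm high near the edges. Origin: centre of the underside, z up. Half a turn makes no difference. Starts flat on the desk in one of three places on the robot's right.
- nest (a point): Centre of the recess floor, 15 mm above the desk; axes as the fixture's: x across it (away from the robot), y along the guard's track. The recess is 90 (x) x 62 (y) mm: 3 mm spare on each side of the board when their x axes are parallel (either way round). Upright walls 5 mm high, then a 45 degree black lead-in up to 11 mm above the floor.
- station: Test fixture, fixed. Origin on the desk, 55 mm from the recess centre towards its +y. Grey base 150 (x) x 384 (y) mm. The guard shuts towards its -y (the robot's right). From the recess centre: blue side walls at x = +-59 mm, 68 mm high over the desk; parked guard's nose at y = +60; dark latch block from y = -69 mm (+-14) on, 49 mm high over the desk, its bridge 95, its red pin 103.
- handle (a point): Centre of the guard's orange handle, an upright block 50 (fixture x) x 12 (fixture y) x 32 mm on the middle of the clear guard plate (116 x 116 x 5 mm, top 63 mm above the desk); the handle reaches up to 95 mm. Push its +y face towards -y, or pinch its 12 mm from above. Open, it is 160 mm to the +y side of the recess centre; shut, above it (+-14 mm).
- guard (a joint): Guard slid shut by, m: 0 = open (start). A spring (2.6 N open, 3.8 N shut; friction 0.4 N) pulls it open all the way unless latched. The latch block was set by hand: it latches anywhere from 0.146 to 0.174, so feel for it. The push needed rises to 7 to 9 N while the nose lifts the latch over the last 15 mm, drops suddenly at the click, and rises again at the buffer 0.7 mm further.
- latch (a joint): Lift of the red spring latch (with the red pin on top), m: 0 = down. It rises about 0.0045 while the nose of the guard passes under it and drops back to 0 behind the nose when it catches.
- buffer (a joint): Compression of the black rubber end buffer behind the latch, m: 0 = free. Stiffness 5 N per mm, so that 0.003 means 15 N on top of the guard's spring: more than that damages the latch block. A total push of 11 to 15 N is safe and always enough.
- spare_board: Bystander: brown board 70 x 50 x 4 mm with a black block 28 x 18 mm, 20 mm high in all; origin centre of underside. In another of the three places.
- spool: Bystander: solder spool with white flanges, 56 mm across, 38 mm high, upright; origin centre of underside. In another of the three places.
- jar: Bystander: amber jar, 60 mm across, 75 mm high, on the left; origin centre of underside.
- screwdriver: Bystander: red screwdriver lying on the left.
- cup: Bystander: blue cup, 70 mm across, 80 mm high, on the left; origin centre of underside.
There are look-alikes about, which are no part of the job. What is meant by the board is not blue, red or yellow, and is the smaller of those in its own colour.

How it is judged:
On the way:
1. the green board lies flat in the recess, let go (horizontal distance between board and nest below 0.005 m and z of board in the frame of nest between -0.003 and 0.003 m and angle between board's own z axis and vertical below 0.05 rad and contact force between the fingers and board below 0.05 N and value of joint guard below 0.05 m), for 0.2 s.
At the end, for the whole second after the job is handed in: The green board lies flat in the recess (within 5 mm of its centre, underside within 3 mm of its floor, tilt under 0.05 rad), and the guard is at rest, shut by more than 142 mm, held by the latch alone (latch down to within 1.2 mm), with nothing touching board or guard (horizontal distance between board and nest below 0.005 m and z of board in the frame of nest between -0.003 and 0.003 m and angle between board's own z axis and vertical below 0.05 rad and contact force between the fingers and board below 0.05 N and value of joint guard above 0.142 m and value of joint latch below 0.0012 m and velocity of joint guard between -0.01 and 0.01 m/s and contact force between each of the arm, the fingers and guard below 0.05 N and linear speed of board below 0.01 m/s).
It fails at once if the guard is rammed: the end buffer is pressed in by more than 3 mm (15 N) (value of joint buffer above 0.003 m).
It fails at once if a bystander is moved by more than 25 mm (distance of any of spare_board, spool, jar, screwdriver, cup from where it was at the start of the episode above 0.025 m).
It also fails if it takes over 67 s, if anything falls off the work surface, if the arm or the gripper's body presses on something with over 40 N, if the wrist force passes 120 N, or if a joint passes its speed limit or range.

## Working session

There is one attempt and no reset: what is moved stays moved. The work goes in short steps, Python scripts to look and compute and a tool call to move; the robot and the scene stay as the last step left them, time stands still between calls to the robot, and variables do not carry over. Pictures are saved under pics/ and viewed, and the job is handed in when it is done.

Besides the shell and the picture viewer there is one more tool, called after "Emit:" as name([rows], argument=value, ...), one row to a line, values as JSON. servo_tool: Moves the arm, as the interface text tells. Its arguments: {"type":"object","properties":{"deltas":{"type":"array","items":{"type":"array","items":{"type":"array","items":{"type":"number"}}}}},"required":["deltas"]}

```bash
mkdir -p pics; ls
cat > h.py <<'E'
import numpy as np, cv2
from bench import r, optics
from scipy.spatial.transform import Rotation as R
def shot(name,fn):
    s=r.read_state(); p,d=optics.read_camera(name)
    cv2.imwrite('pics/'+fn+'.png',p[:,:,::-1]); np.savez('pics/'+fn+'.npz',p=p,d=d,pos=s['eef_pos'],q=s['tcp_rot'])
    return p,d,s
def T(name,s=None):
    c=optics.camera_params(name); K=np.array(c['mtx'])
    if name!='wrist': return K,np.linalg.inv(np.array(c['extrinsics']))
    M=np.eye(4);M[:3,:3]=R.from_quat(s['tcp_rot']).as_matrix();M[:3,3]=s['eef_pos']
    return K,M@np.array(c['hand_eye'])
def ray(K,W,u,v,z):
    d=W[:3,:3]@np.linalg.inv(K)@np.array([u,v,1.]);o=W[:3,3]
    return o+d*(z-o[2])/d[2]
def pts(K,W,d):
    v,u=np.mgrid[:400,:640]; P=np.stack([(u-K[0,2])/K[0,0]*d,(v-K[1,2])/K[1,1]*d,d],-1)
    return P@W[:3,:3].T+W[:3,3]
E
python3 - <<'E'
from h import *
shot('scene','s0');shot('side','d0')
for n in('scene','side'):
    K,W=T(n);print(n,K.round(1).tolist(),W.round(3).tolist())
print(r.read_state()); print(optics.camera_params('wrist'))
E
```

```text
pics
scene [[480.0, 0.0, 319.5], [0.0, 480.0, 202.4], [0.0, 0.0, 1.0]] [[-0.235, 0.835, -0.498, 1.265], [0.972, 0.198, -0.127, 0.144], [-0.007, -0.514, -0.858, 1.466], [0.0, 0.0, 0.0, 1.0]]
side [[382.8, 0.0, 322.9], [0.0, 382.8, 197.0], [0.0, 0.0, 1.0]] [[-1.0, -0.004, 0.014, 0.444], [-0.014, 0.521, -0.853, 0.882], [-0.004, -0.853, -0.521, 0.659], [0.0, 0.0, 0.0, 1.0]]
{'t': 0.1, 'joint_pos': array([ 1.10843178e+00,  4.80770522e-01,  1.59678480e+00,  1.67431577e-05,
        1.06504700e+00, -4.65515483e-02]), 'dq': array([ 0.00043108, -0.00201206, -0.00089894,  0.00053571, -0.00052087,
       -0.00031563]), 'effort': array([ 1.30429431e-03, -9.52254295e+01, -4.31036925e+01, -4.24154832e-04,
        5.21241920e-03,  1.76031208e-04]), 'eef_pos': array([0.26235492, 0.59433669, 0.23074536]), 'tcp_rot': array([-0.38620045,  0.5927505 ,  0.38584788,  0.5921296 ]), 'contact_force': array([ 0.3830185 ,  0.22765071, -0.26660986]), 'moment': array([ 0.02164832,  0.02077494, -0.0106301 ]), 'gripper_width': 0.08567485396476236}
{'mtx': array([[298.0830543 ,   0.        , 322.89326378],
       [  0.        , 298.0830543 , 209.45081229],
       [  0.        ,   0.        ,   1.        ]]), 'hand_eye': array([[ 9.66521853e-04, -3.14976822e-01,  9.49098871e-01,
        -1.43330926e-01],
       [-3.75907927e-04, -9.49099362e-01, -3.14976602e-01,
         8.08364240e-02],
       [ 9.99999462e-01, -5.23420194e-05, -1.03572756e-03,
        -4.36755744e-04],
       [ 0.00000000e+00,  0.00000000e+00,  0.00000000e+00,
         1.00000000e+00]])}
```

View pics/s0.png

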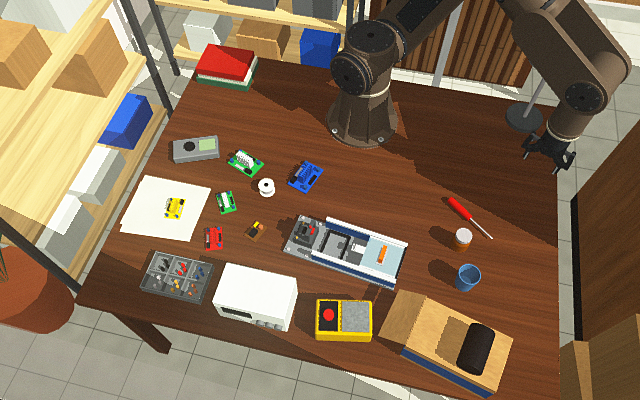

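View pics/d0.png

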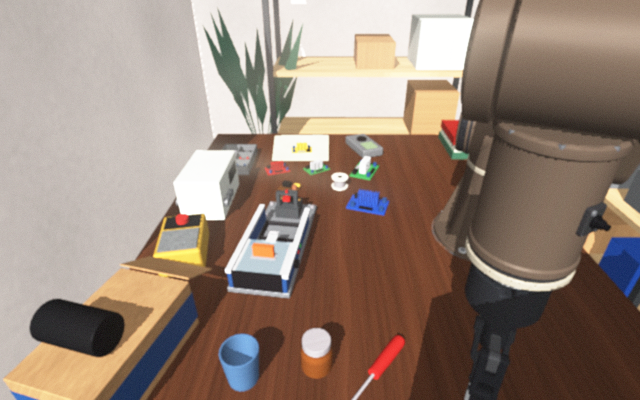

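Candidates for the board in the scene view are green at (245,162), which is larger, and green at (226,202), which is smaller. Blue (305,175), yellow (174,207) and red (213,238) are excluded by colour. The smaller green one fits, so I'll measure it and check it in a crop.

Run:
```python
from h import *
f=np.load('pics/s0.npz');p=f['p'];K,W=T('scene');P=pts(K,W,f['d'])
hsv=cv2.cvtColor(p,cv2.COLOR_RGB2HSV)
def blobs(lo,hi,roi,z,mn=40):
    m=cv2.inRange(hsv,lo,hi);k=np.zeros_like(m);x0,y0,x1,y1=roi;k[y0:y1,x0:x1]=m[y0:y1,x0:x1]
    n,l,st,c=cv2.connectedComponentsWithStats(k)
    for i in range(1,n):
        if st[i,4]<mn: continue
        v,u=np.where(l==i);Q=np.array([ray(K,W,a,b,z)[:2] for a,b in zip(u,v)],np.float32)
        print(c[i].round(),st[i,4],cv2.minAreaRect(Q),'z med',np.median(P[v,u,2]).round(3),'xyz',np.median(P[v,u],0).round(3))
print('green');blobs((45,100,60),(80,255,255),(180,130,340,260),0.004)
print('orange');blobs((5,180,150),(18,255,255),(340,210,420,290),0.08,15)
print('pin red');blobs((0,180,100),(4,255,255),(280,210,340,260),0.1,5)
cv2.imwrite('pics/c0.png',cv2.resize(p[130:300,180:420,::-1],(0,0),fx=3.3,fy=3.3,interpolation=2))
```

```text
green
[247. 166.] 248 ((0.3123881220817566, -0.3823850154876709), (0.11873011291027069, 0.07900240272283554), 67.85045623779297) z med 0.005 xyz [ 0.325 -0.358  0.005]
[227. 203.] 185 ((0.4924830198287964, -0.39640259742736816), (0.0857270210981369, 0.057304877787828445), 32.53234100341797) z med 0.004 xyz [ 0.497 -0.391  0.004]
orange
[382. 254.] 72 ((0.5975602865219116, 0.1757493019104004), (0.01194242388010025, 0.062021732330322266), 83.31187438964844) z med 0.093 xyz [0.604 0.175 0.093]
pin red
[311. 230.] 27 ((0.5750046372413635, -0.058807335793972015), (0.03277122974395752, 0.015467996709048748), 21.40718650817871) z med 0.081 xyz [ 0.569 -0.062  0.081]
```

View pics/c0.png

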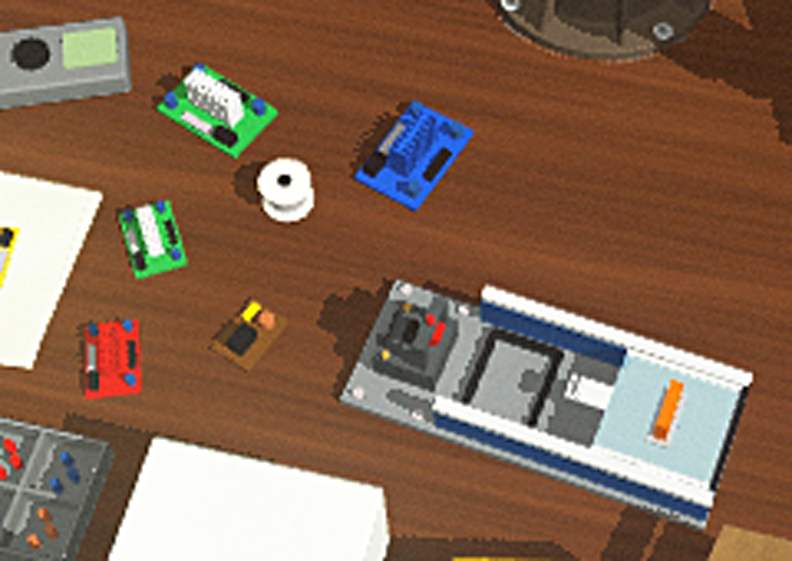

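The crop shows the small green board with the silver heat sink at about (226,202), measured 86x57 mm, which matches the description. The other green one measures 119x79 mm. First I'll look at the recess with the wrist camera on the way.

```bash
cat >> h.py <<'E'
def plan(x,y,z,jaw_deg,s=None):
    """jaw_deg: world angle of jaw(tool z) direction, mod 180"""
    s=s or r.read_state(); M=R.from_quat(s['tcp_rot']).as_matrix()
    d=M.T@(np.array([x,y,z])-s['eef_pos'])*100
    a=np.degrees(np.arctan2(M[1,2],M[0,2]))
    t=-(jaw_deg-a); t=(t+90)%180-90
    j6=np.degrees(s['joint_pos'][5])
    print('t',round(s['t'],2),'pos',s['eef_pos'].round(4),'jaw',round(a,2),'tilt',np.degrees(np.arccos(-M[2,0])).round(2),'shift',d.round(2),'turn',round(t,2),'j6',j6.round(1))
E
python3 - <<'E'
from h import *
s=r.read_state();print(R.from_quat(s['tcp_rot']).as_matrix().round(3))
plan(.56,.03,.28,83.5)
E
```

```text
[[-0.    -0.915  0.404]
 [-0.001  0.404  0.915]
 [-1.     0.    -0.001]]
t 0.1 pos [0.2624 0.5943 0.2307] jaw 66.18 tilt 0.06 shift [ -4.89 -50.02 -39.61] turn -17.32 j6 -2.7
```

Emit:
servo_tool([
  [[-1,-5,-50,-39.6,-17.3],[-1,-5,-50,-39.6,-17.3],[-1,-5,-50,-39.6,-17.3],[-1,-5,-50,-39.6,-17.3],[-1,-5,-50,-39.6,-17.3],[-1,-5,-50,-39.6,-17.3],[-1,-5,-50,-39.6,-17.3],[-1,-5,-50,-39.6,-17.3]],
])

```text
t: 1.1
eef_pos: [0.4948, 0.1531, 0.2704]
tcp_rot: [-0.471, 0.528, 0.471, 0.528]
contact_force: [0.4, 0.6, -0.4]
gripper_width: 0.0853
```

Run:
```python
from h import *
plan(.56,.03,.28,83.5)
```

```text
t 1.1 pos [0.4948 0.1531 0.2704] jaw 83.48 tilt 0.0 shift [ -0.96  -7.87 -11.49] turn -0.02 j6 -69.6
```

Emit:
servo_tool([
  [[-1,-1,-7.9,-11.5,0],[-1,-1,-7.9,-11.5,0],[-1,-1,-7.9,-11.5,0],[-1,-1,-7.9,-11.5,0],[-1,-1,-7.9,-11.5,0]],
])

```text
t: 1.72
eef_pos: [0.559, 0.0329, 0.28]
tcp_rot: [-0.471, 0.528, 0.471, 0.527]
contact_force: [0.0, 0.6, -0.7]
gripper_width: 0.085
```

Run:
```python
from h import *
shot('wrist','w1'); plan(.56,.03,.28,83.5)
```

```text
t 1.77 pos [0.559  0.0331 0.2801] jaw 83.55 tilt 0.04 shift [ 0.01 -0.13 -0.3 ] turn 0.05 j6 -83.3
```

View pics/w1.png

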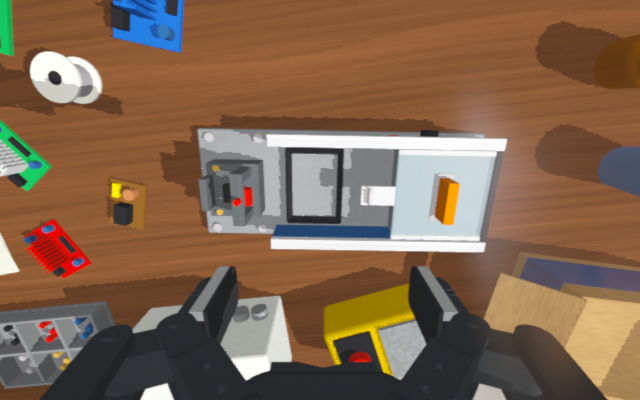

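```bash
cat >> h.py <<'E'
def load(fn):
    f=np.load('pics/'+fn+'.npz'); return f['p'],f['d'],dict(eef_pos=f['pos'],tcp_rot=f['q'])
def rectz(K,W,m,z):
    c=max(cv2.findContours(m,cv2.RETR_EXTERNAL,cv2.CHAIN_APPROX_NONE)[0],key=cv2.contourArea)[:,0,:]
    Q=np.array([ray(K,W,a,b,z)[:2] for a,b in c],np.float32)
    return cv2.minAreaRect(Q)
E
python3 - <<'E'
from h import *
p,d,s=load('w1');K,W=T('wrist',s)
g=cv2.cvtColor(p,cv2.COLOR_RGB2GRAY)
m=(g<50).astype(np.uint8)*255;k=np.zeros_like(m);k[140:232,275:352]=m[140:232,275:352]
cs,h=cv2.findContours(k,cv2.RETR_CCOMP,cv2.CHAIN_APPROX_NONE)
for i,c in enumerate(cs):
    if cv2.contourArea(c)<500: continue
    for z in (.015,.026):
        Q=np.array([ray(K,W,a,b,z)[:2] for a,b in c[:,0]],np.float32)
        print('hole' if h[0,i,3]>=0 else 'outer',z,cv2.boundingRect(c),cv2.minAreaRect(Q))
hsv=cv2.cvtColor(p,cv2.COLOR_RGB2HSV)
P=pts(K,W,d)
m=cv2.inRange(hsv,(5,180,120),(20,255,255));m[:,:420]=0;m[:,470:]=0
m[(P[...,2]<.088)]=0
print('handle top',rectz(K,W,m,.095),np.median(P[m>0],0))
# side wall top (white) lines
m=cv2.inRange(hsv,(0,0,200),(180,40,255)); 
for rr in((265,130,510,152),(265,232,490,252)):
    k=np.zeros_like(m);k[rr[1]:rr[3],rr[0]:rr[2]]=m[rr[1]:rr[3],rr[0]:rr[2]]
    print('wall',rectz(K,W,k,.068))
print('rim depth',P[150:222,292:338,2].mean(), np.median(P[160:210,300:330],axis=(0,1)))
E
```

```text
outer 0.015 (286, 148, 56, 75) ((0.5776363015174866, 0.01742802932858467), (0.07594750076532364, 0.10684409737586975), 82.888671875)
outer 0.026 (286, 148, 56, 75) ((0.5749688744544983, 0.018080078065395355), (0.07390183210372925, 0.10396619141101837), 82.888671875)
handle top ((0.5950389504432678, 0.1745176613330841), (0.014782906509935856, 0.04945223405957222), 82.43508911132812) [0.59419159 0.17428683 0.09542888]
wall ((0.5229564905166626, 0.11065693944692612), (0.2802373170852661, 0.01663028821349144), 82.46050262451172)
wall ((0.6523852944374084, 0.09362171590328217), (0.279256135225296, 0.013763302937150002), 82.49293518066406)
rim depth 0.018563670196313185 [0.57439829 0.01867115 0.01579432]
```

Run:
```python
from h import *
plan(.4925,-.396,.2,122.5)
```

```text
t 1.77 pos [0.559  0.0331 0.2801] jaw 83.55 tilt 0.04 shift [  8.     1.78 -43.39] turn -38.95 j6 -83.3
```

Emit:
servo_tool([
  [[-1,2,1.8,-43.4,141],[-1,3,1.8,-43.4,141],[-1,4,1.8,-43.4,141],[-1,6,1.8,-43.4,141],[-1,8,1.8,-43.4,141],[-0.2,8,1.8,-43.4,141],[-0.2,8,1.8,-43.4,141],[-0.2,8,1.8,-43.4,141]],
])

```text
t: 2.78
eef_pos: [0.4917, -0.3992, 0.1987]
tcp_rot: [0.018, 0.707, -0.018, 0.706]
contact_force: [0.5, 0.9, 0.3]
gripper_width: 0.0514
```

Run:
```python
from h import *
plan(.4925,-.396,.2,122.5)
```

```text
t 2.77 pos [ 0.4917 -0.3992  0.1987] jaw -2.91 tilt 0.08 shift [-0.13  0.32  0.07] turn 54.59 j6 -38.9
```

Emit:
servo_tool([
  [[-0.2,0,0.3,0,54.6],[-0.2,0,0.3,0,54.6],[-0.2,0,0.3,0,54.6],[-0.2,0,0.3,0,54.6],[-0.2,0,0.3,0,54.6],[-0.2,0,0.3,0,54.6],[-0.2,0,0.3,0,54.6]],
])

```text
t: 3.65
eef_pos: [0.493, -0.3936, 0.2003]
tcp_rot: [0.336, 0.622, -0.336, 0.622]
contact_force: [0.3, 0.1, -0.8]
gripper_width: 0.0513
```

Run:
```python
from h import *
p,d,s=shot('wrist','w2'); plan(.4925,-.396,.2,122.5)
K,W=T('wrist',s);P=pts(K,W,d)
hsv=cv2.cvtColor(p,cv2.COLOR_RGB2HSV)
m=cv2.inRange(hsv,(45,100,50),(80,255,255))
m[:120]=0;m[250:]=0;m[:,:200]=0;m[:,440:]=0
print('board',rectz(K,W,m,.004))
near=(abs(P[...,0]-.4925)<.05)&(abs(P[...,1]+.396)<.05)&(P[...,2]>.028)&(P[...,2]<.045)
k=near.astype(np.uint8)*255
print('sink',rectz(K,W,k,.034),np.median(P[near],0))
```

```text
t 3.7 pos [ 0.4929 -0.3938  0.2003] jaw -56.81 tilt 0.0 shift [ 0.03 -0.16  0.16] turn 0.69 j6 15.4
board ((0.48824408650398254, -0.39752042293548584), (0.08442045003175735, 0.05698932707309723), 33.13038635253906)
sink ((0.4889369010925293, -0.3970101475715637), (0.04469706863164902, 0.015127956867218018), 32.78208541870117) [ 0.48915199 -0.39673655  0.03449458]
```

View pics/w2.png

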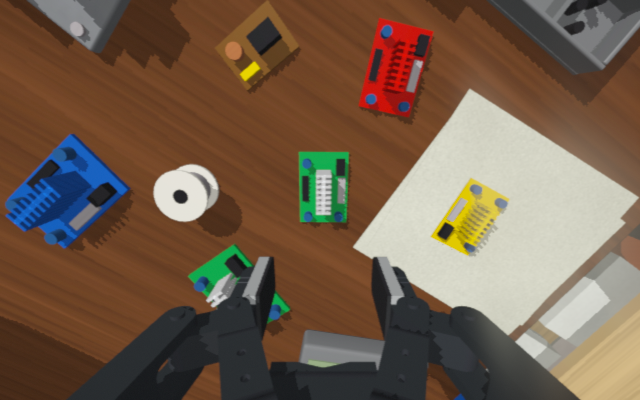

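Run:
```python
from h import *
plan(.4887,-.3971,.012,122.9)
```

```text
t 3.7 pos [ 0.4929 -0.3938  0.2003] jaw -56.81 tilt 0.0 shift [18.83 -0.53  0.05] turn 0.29 j6 15.4
```

Emit:
servo_tool([
  [[-0.2,5,-0.53,0.05,0.3],[-0.2,10,-0.53,0.05,0.3],[-0.2,14,-0.53,0.05,0.3],[-0.2,16,-0.53,0.05,0.3],[-0.2,16,-0.53,0.05,0.3]],
])

```text
t: 4.32
eef_pos: [0.4881, -0.3972, 0.0395]
tcp_rot: [0.339, 0.621, -0.339, 0.62]
contact_force: [-0.5, -0.5, 0.7]
gripper_width: 0.0514
```

Run:
```python
from h import *
shot('wrist','w3');plan(.4887,-.3971,.012,122.9)
```

```text
t 4.38 pos [ 0.4888 -0.3978  0.0408] jaw -57.32 tilt 0.01 shift [ 2.88  0.03 -0.07] turn -0.22 j6 15.4
```

View pics/w3.png

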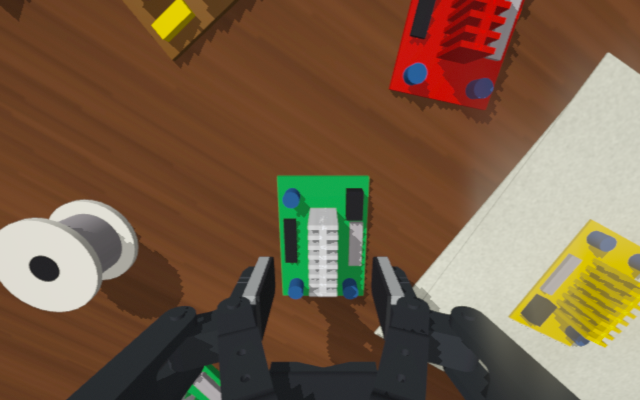

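Emit:
servo_tool([
  [[-0.2,1.5,0,-0.05,0],[-0.2,2.8,0,-0.05,0],[-0.2,2.8,0,-0.05,0],[1,2.8,0,-0.05,0],[1,2.8,0,-0.05,0],[1,2.8,0,-0.05,0],[1,2.8,0,-0.05,0],[1,2.8,0,-0.05,0]],
])

```text
t: 5.38
eef_pos: [0.4886, -0.3975, 0.0128]
tcp_rot: [0.339, 0.62, -0.339, 0.621]
contact_force: [-0.4, -1.1, 6.5]
gripper_width: 0.0141
```

Run:
```python
from h import *
plan(.4887,-.3971,.012,122.9);s=r.read_state();print(s['gripper_width'],s['contact_force'])
```

```text
t 5.38 pos [ 0.4886 -0.3975  0.0128] jaw -57.37 tilt 0.06 shift [ 0.08  0.03 -0.03] turn -0.27 j6 15.5
0.014108401317520697 [-0.44575103 -1.08190812  6.51306398]
```

Emit:
servo_tool([
  [[1,-1,0,0,0],[1,-3,0,0,0],[1,-6,0,0,0],[1,-10,0,0,0],[1,-14,0,0,0],[1,-14,0,0,0],[1,-14,0,0,0]],
])

```text
t: 6.25
eef_pos: [0.4881, -0.3971, 0.1529]
tcp_rot: [0.339, 0.62, -0.339, 0.621]
contact_force: [-0.8, -0.5, -0.9]
gripper_width: 0.0148
```

Run:
```python
from h import *
p,d,s=shot('wrist','w4');shot('side','d4')
st=r.read_state();print(st['gripper_width'],st['contact_force'])
plan(.575,.0175,.16,82.5)
K,W=T('wrist',s);hsv=cv2.cvtColor(p,cv2.COLOR_RGB2HSV)
m=cv2.inRange(hsv,(45,100,50),(80,255,255));m[:,:230]=0;m[:,420:]=0
z=s['eef_pos'][2]-.0128+.004
rc=rectz(K,W,m,z);print(rc, s['eef_pos'])
```

```text
0.014763591863974537 [ 1.03381014  0.09461468 -1.58410799]
t 6.35 pos [ 0.4877 -0.3968  0.1516] jaw -57.37 tilt 0.08 shift [ -0.81  29.69 -30.18] turn 40.13 j6 15.5
((0.49891993403434753, -0.3905000686645508), (0.060323216021060944, 0.056505363434553146), 32.5889892578125) [ 0.48808043 -0.39709509  0.15286111]
```

View pics/w4.png

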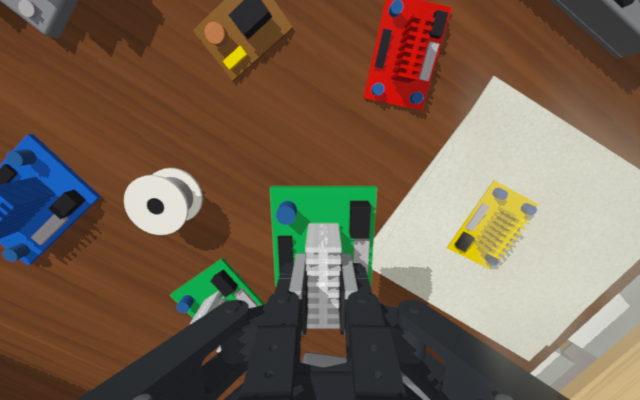

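Emit:
servo_tool([
  [[1,-1,29.6,-30.2,40],[1,-1,29.6,-30.2,40],[1,-1,29.6,-30.2,40],[1,-1,29.6,-30.2,40],[1,-1,29.6,-30.2,40],[1,-1,29.6,-30.2,40],[1,-1,29.6,-30.2,40],[1,-1,29.6,-30.2,40]],
])

```text
t: 7.35
eef_pos: [0.5746, 0.0206, 0.1614]
tcp_rot: [-0.53, -0.468, 0.53, -0.468]
contact_force: [0.8, -0.1, -0.9]
gripper_width: 0.0149
```

Emit:
servo_tool([
  [[1,0,0,0,0],[1,0,0,0,0]],
])

```text
t: 7.6
eef_pos: [0.5742, 0.0155, 0.1618]
tcp_rot: [-0.531, -0.467, 0.532, -0.466]
contact_force: [-0.2, -0.7, -1.5]
gripper_width: 0.0147
```

Run:
```python
from h import *
p,d,s=shot('wrist','w5');print(r.read_state()['gripper_width'])
plan(.5742,.0176,.06,82.5)
```

```text
0.015119455856747796
t 7.65 pos [0.5743 0.0154 0.162 ] jaw -97.46 tilt 0.04 shift [10.2  -0.03 -0.22] turn 0.04 j6 96.0
```

View pics/w5.png

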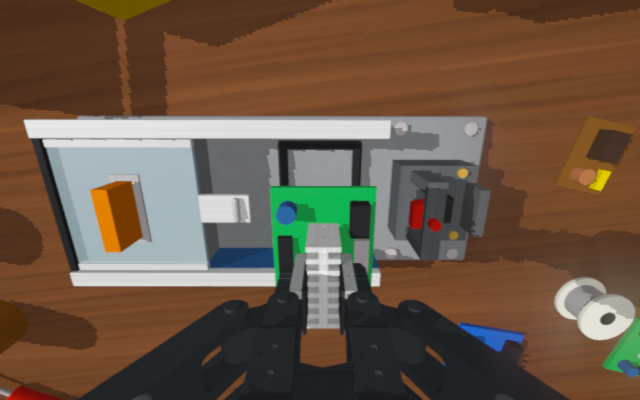

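Run:
```python
from h import *
p,d,s=load('w5');K,W=T('wrist',s);P=pts(K,W,d)
hsv=cv2.cvtColor(p,cv2.COLOR_RGB2HSV);g=cv2.cvtColor(p,cv2.COLOR_RGB2GRAY)
m=cv2.inRange(hsv,(5,180,120),(20,255,255));m[:,150:]=0;m[:,:80]=0;m[:170]=0;m[260:]=0;m[P[...,2]<.088]=0
rc=rectz(K,W,m,.095);print('handle',rc); a=np.radians(82.5);fy=np.array([np.cos(a),np.sin(a)]);fx=np.array([fy[1],-fy[0]])
print('nest by handle',np.array(rc[0])-.16*fy)
k=np.zeros_like(g);k[138:184,272:368]=(g[138:184,272:368]<50)*255
v,u=np.where(k>0);print(u.min(),u.max(),v.min())
Q=np.array([ray(K,W,a,b,.026)[:2] for a,b in zip(u,v)])
X=Q@fx;Y=Q@fy;print('rim far x',X.max(),np.percentile(X,99),'y',Y.min(),Y.max())
print('nest by rim',(X.max()-.0515)*fx+(Y.min()+Y.max())/2*fy)
# white wall tops
mm=cv2.inRange(hsv,(0,0,190),(180,40,255))
k=np.zeros_like(mm);k[115:142,20:395]=mm[115:142,20:395];print('wall',rectz(K,W,k,.068))
# board
m=cv2.inRange(hsv,(45,100,50),(80,255,255));m[:,:230]=0;m[:,420:]=0
z=s['eef_pos'][2]-.0128+.004
v,u=np.where(m>0);Q=np.array([ray(K,W,a,b,z)[:2] for a,b in zip(u,v)])
X=Q@fx;Y=Q@fy;print('board c',(X.max()-.042)*fx+(Y.min()+Y.max())/2*fy,np.ptp(Y),rectz(K,W,m,z),'tcp',s['eef_pos'])
```

```text
handle ((0.5979587435722351, 0.17571334540843964), (0.015872899442911148, 0.0522528775036335), 78.01566314697266)
nest by handle [0.57707455 0.01708217]
278 361 141
rim far x 0.6214820985364667 0.6214759564735145 y 0.05435064460707777 0.1309654896900039
nest by rim [0.57720013 0.01746777]
wall ((0.6521832346916199, 0.09372086822986603), (0.27944350242614746, 0.013391486369073391), 82.53296661376953)
board c [0.57584404 0.01486029] 0.056212167190890346 ((0.5873255133628845, 0.013356275856494904), (0.05621015280485153, 0.06084020808339119), 82.53628540039062) tcp [0.57418123 0.01548627 0.16181155]
```

Run:
```python
from h import *
for fn in('w5','w3'):
    p,d,s=load(fn);K,_=T('wrist',s);H=np.array(optics.camera_params('wrist')['hand_eye']);Q=pts(K,H,d)
    ok=(d>0)&(d<.2)&(p.max(2)<70)&(Q[...,0]<-.01)
    for x0 in np.arange(-.12,0,.01):
        k=ok&(Q[...,0]>=x0)&(Q[...,0]<x0+.01)&(abs(Q[...,2])<.15)
        if k.sum()>5: print(fn,x0.round(2),k.sum(),np.percentile(Q[k][:,2],[1,99]).round(3),np.percentile(Q[k][:,1],[1,99]).round(3))
# latch block heights in fixture coords
p,d,s=load('w5');K,W=T('wrist',s);P=pts(K,W,d);a=np.radians(82.5);fy=np.array([np.cos(a),np.sin(a)]);fx=np.array([fy[1],-fy[0]])
D=P[...,:2]-np.array([.576,.0173]);y=D@fy;x=D@fx
for y0 in np.arange(-.13,-.04,.01):
    k=(y>=y0)&(y<y0+.01)&(abs(x)<.05);
    if k.sum(): print(y0.round(2),np.percentile(P[k][:,2],[50,99]).round(3))
```

```text
w5 -0.1 594 [-0.019  0.02 ] [0.016 0.02 ]
w5 -0.09 8285 [-0.059  0.06 ] [0.006 0.018]
w5 -0.08 8688 [-0.054  0.055] [-0.006  0.018]
w5 -0.07 4925 [-0.048  0.049] [-0.012  0.017]
w5 -0.06 6331 [-0.042  0.043] [-0.011  0.014]
w5 -0.05 1771 [-0.037  0.037] [-0.008  0.014]
w5 -0.04 603 [-0.02   0.021] [-0.01   0.012]
w5 -0.03 409 [-0.02   0.021] [-0.009  0.011]
w5 -0.02 260 [-0.02   0.021] [0.006 0.011]
w3 -0.1 637 [-0.023  0.024] [0.016 0.02 ]
w3 -0.09 7744 [-0.063  0.056] [0.006 0.018]
w3 -0.08 6989 [-0.061  0.054] [-0.007  0.018]
w3 -0.07 5113 [-0.059  0.057] [-0.012  0.017]
w3 -0.06 5580 [-0.057  0.056] [-0.011  0.014]
w3 -0.05 1242 [-0.05   0.047] [-0.009  0.014]
w3 -0.04 708 [-0.038  0.039] [-0.01   0.011]
w3 -0.03 669 [-0.038  0.039] [-0.01   0.011]
w3 -0.02 517 [-0.038  0.039] [-0.011  0.011]
-0.13 [0.052 0.077]
-0.12 [0.05  0.067]
-0.11 [0.049 0.069]
-0.1 [0.05  0.097]
-0.09 [0.095 0.104]
-0.08 [0.055 0.097]
-0.07 [0.017 0.249]
-0.06 [0.239 0.249]
-0.05 [0.234 0.248]
```

Emit:
servo_tool([
  [[1,4,0.06,-0.24,0],[1,8,0.06,-0.24,0],[1,10.5,0.06,-0.24,0],[1,11.5,0.06,-0.24,0],[1,11.5,0.06,-0.24,0],[1,11.5,0.06,-0.24,0]],
])

```text
t: 8.4
eef_pos: [0.5763, 0.0187, 0.0483]
tcp_rot: [0.532, 0.466, -0.531, 0.467]
contact_force: [-1.0, -0.3, -0.3]
gripper_width: 0.0147
```

Run:
```python
from h import *
p,d,s=shot('wrist','w6');plan(.5752,.0177,.0285,82.5);print(r.read_state()['contact_force'])
```

```text
t 8.45 pos [0.5763 0.0188 0.0484] jaw -97.38 tilt 0.1 shift [ 1.99 -0.1   0.12] turn 0.12 j6 96.2
[-0.51158463  0.387667   -0.92248899]
```

View pics/w6.png

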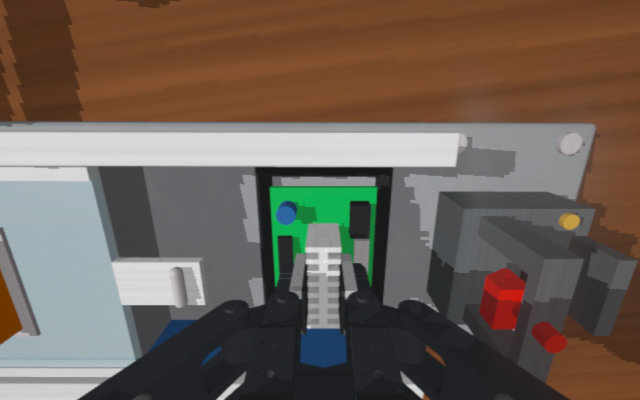

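Run:
```python
from h import *
p,d,s=load('w6');K,W=T('wrist',s)
hsv=cv2.cvtColor(p,cv2.COLOR_RGB2HSV);g=cv2.cvtColor(p,cv2.COLOR_RGB2GRAY)
a=np.radians(82.5);fy=np.array([np.cos(a),np.sin(a)]);fx=np.array([fy[1],-fy[0]])
o=np.array([.576,.0173])
def cd(m,z):
    v,u=np.where(m);Q=np.array([ray(K,W,a,b,z)[:2] for a,b in zip(u,v)])-o
    return (Q@fx).max().round(4),(Q@fy).min().round(4),(Q@fy).max().round(4)
m=cv2.inRange(hsv,(45,100,50),(80,255,255))>0;m[:,:240]=0;m[:,400:]=0
print('board',cd(m,s['eef_pos'][2]-.0088))
k=np.zeros(g.shape,bool);k[160:215,250:398]=g[160:215,250:398]<38
print('rim',cd(k,.026));print(g[192,248:275],g[192,372:400],g[160:192,325])
```

```text
board (np.float64(0.0438), np.float64(-0.0278), np.float64(0.0297))
rim (np.float64(0.0504), np.float64(-0.0376), np.float64(0.0386))
[148 148 148 148 148 149 150 146 110  56  41  32  28  25  25  25  25  26
  26  25  29  59 104 120 121 121 121] [120 120 119 116  95  53  28  25  25  27  26  27  24  24  25  26  25  25
  39  84 104 106 106 106 106 106 106 106] [220 219 218 218 216 203 173  75  25  24  23  23  22  24  26  33  62 111
 148 151 152 152 151 151 151 146  99  97 117 120 121 122]
```

Emit:
servo_tool([
  [[1,0,-0.2,0.05,0.1],[1,0.5,-0.2,0.05,0.1],[1,1.0,-0.2,0.05,0.1],[1,1.4,-0.2,0.05,0.1],[1,1.7,-0.2,0.05,0.1],[1,1.7,-0.2,0.05,0.1]],
])

```text
t: 9.2
eef_pos: [0.5733, 0.0188, 0.0299]
tcp_rot: [-0.531, -0.467, 0.532, -0.466]
contact_force: [0.1, -0.3, -1.3]
gripper_width: 0.0145
```

Run:
```python
from h import *
p,d,s=shot('wrist','w7');plan(.5745,.0177,.0285,82.5);print(r.read_state()['contact_force'])
```

```text
t 9.25 pos [0.5734 0.0188 0.0301] jaw -97.47 tilt 0.01 shift [0.16 0.12 0.09] turn 0.03 j6 96.3
[-0.11507854 -0.12287882 -2.53375649]
```

View pics/w7.png

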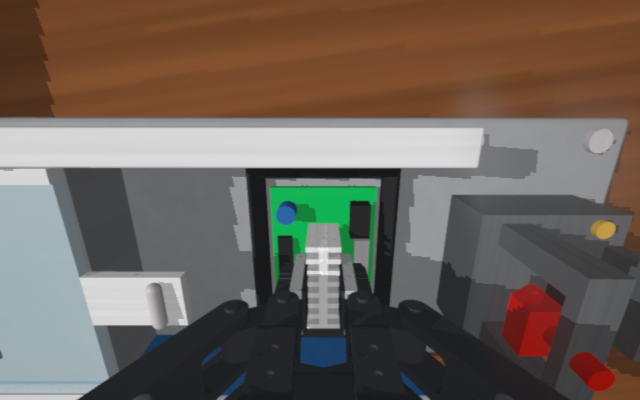

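Emit:
servo_tool([
  [[1,0.15,0,0,0],[1,0.2,0,0,0],[0.2,0.2,0,0,0],[0.2,0.2,0,0,0],[0.2,0.2,0,0,0],[0.2,0.2,0,0,0],[0.2,0,0,0,0],[0.2,-2,0,0,0]],
])

```text
t: 10.25
eef_pos: [0.5726, 0.0188, 0.0496]
tcp_rot: [-0.531, -0.467, 0.532, -0.466]
contact_force: [-0.5, 0.7, -0.2]
gripper_width: 0.0337
```

Emit:
servo_tool([
  [[0.2,-5,0,0,0],[0.2,-10,0,0,0],[0.2,-13,0,0,0],[0.2,-13,0,0,0]],
])

```text
t: 10.75
eef_pos: [0.575, 0.0188, 0.1829]
tcp_rot: [0.533, 0.465, -0.53, 0.467]
contact_force: [0.4, 0.2, 0.3]
gripper_width: 0.0342
```

Run:
```python
from h import *
p,d,s=shot('wrist','w8');plan(.595,.175,.28,82.5);K,W=T('wrist',s);P=pts(K,W,d)
hsv=cv2.cvtColor(p,cv2.COLOR_RGB2HSV)
m=cv2.inRange(hsv,(45,100,50),(80,255,255))
print(rectz(K,W,m,.019));
v,u=np.where(m>0);k=P[v,u];A=np.c_[k[:,:2]-[.575,.0175],np.ones(len(k))];c=np.linalg.lstsq(A,k[:,2],rcond=None)[0];print('plane',c,np.median(k[:,2]))
```

```text
t 10.8 pos [0.574  0.0187 0.1813] jaw -97.47 tilt 0.13 shift [ -9.87   0.07 -15.77] turn 0.03 j6 96.3
((0.5740631818771362, 0.018127581104636192), (0.05633026361465454, 0.08450018614530563), 82.50839233398438)
plane [ 0.10648411 -0.03357574  0.02066662] 0.019236985796122652
```

View pics/w8.png

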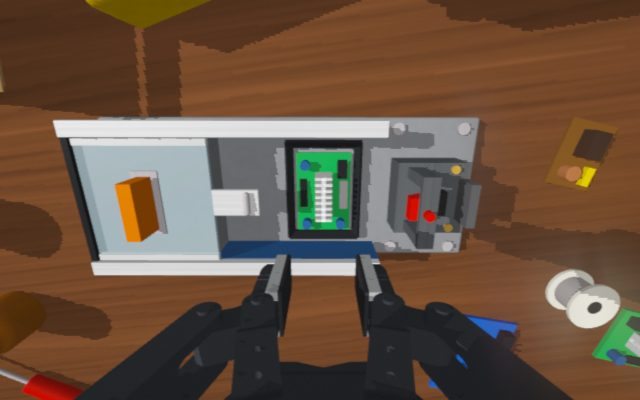

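```bash
python3 - <<'E'
from h import *
from scipy.optimize import least_squares
p,d,s=load('w8');K,W=T('wrist',s);P=pts(K,W,d)
hsv=cv2.cvtColor(p,cv2.COLOR_RGB2HSV)
m=cv2.inRange(hsv,(50,150,60),(75,255,255));m=cv2.erode(m,np.ones((3,3)))
k=P[m>0];A=np.c_[k[:,:2]-[.575,.0175],np.ones(len(k))]
print(len(k),least_squares(lambda c:A@c-k[:,2],[0,0,.019],loss='soft_l1',f_scale=.0005).x)
D=k[:,:2]-[.574,.018];a=np.radians(82.5);fy=np.array([np.cos(a),np.sin(a)]);fx=np.array([fy[1],-fy[0]])
X=D@fx;Y=D@fy
for sx in(-1,1):
  for sy in(-1,1):
    q=(X*sx>.02)&(Y*sy>.012);print(sx,sy,q.sum(),np.median(k[q][:,2]).round(4))
# rim centre
g=cv2.cvtColor(p,cv2.COLOR_RGB2GRAY);kk=np.zeros_like(g);kk[135:243,280:366]=(g[135:243,280:366]<50)*255
print('rim',rectz(K,W,kk,.026))
plan(.5955,.1755,.2,82.5)
E
python3 - <<'E'
import cv2
i=cv2.imread('pics/w8.png')[130:250,270:380];cv2.imwrite('pics/w8c.png',cv2.resize(i,(0,0),fx=5,fy=5,interpolation=2)[:600])
E
```

```text
1761 [0.01244253 0.02804152 0.0195873 ]
-1 -1 452 0.0067
-1 1 102 0.0196
1 -1 120 0.0198
1 1 123 0.0198
rim ((0.5770092010498047, 0.017558205872774124), (0.076536625623703, 0.10368635505437851), 82.49769592285156)
t 10.8 pos [0.574  0.0187 0.1813] jaw -97.47 tilt 0.13 shift [ -1.87   0.1  -15.82] turn 0.03 j6 96.3
```

View pics/w8c.png

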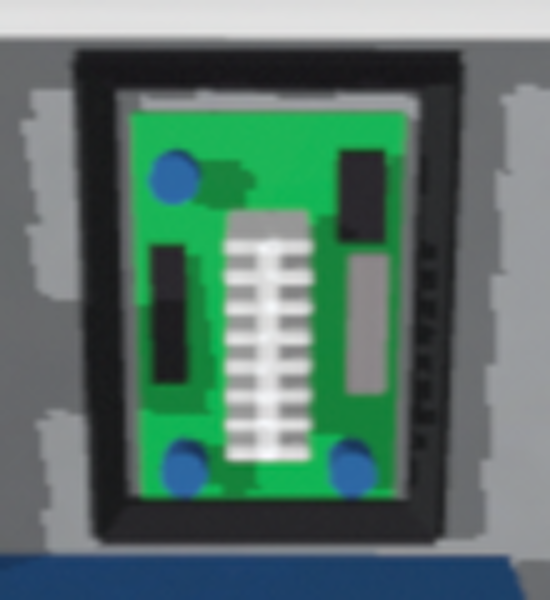

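Run:
```python
from h import *
p,d,s=load('w8');K,W=T('wrist',s);P=pts(K,W,d)
a=np.radians(82.5);fy=np.array([np.cos(a),np.sin(a)]);fx=np.array([fy[1],-fy[0]])
D=P[...,:2]-[.576,.0173];X=D@fx;Y=D@fy
for y0 in np.arange(.05,.27,.01):
    q=(abs(X)<.05)&(Y>y0)&(Y<y0+.01);print(y0.round(2),np.percentile(P[q][:,2],[5,50,99]).round(3))
q=(P[...,2]>.03)&(Y>.24)&(P[...,2]<.15);print(P[q].min(0) if q.any() else 0)
plan(.5965+.04*fy[0],.1755+.04*fy[1],.13,82.5)
```

```text
0.05 [0.015 0.256 0.27 ]
0.06 [0.015 0.016 0.27 ]
0.07 [0.015 0.016 0.07 ]
0.08 [0.015 0.016 0.065]
0.09 [0.015 0.016 0.065]
0.1 [0.015 0.041 0.065]
0.11 [0.062 0.064 0.065]
0.12 [0.063 0.064 0.065]
0.13 [0.062 0.064 0.065]
0.14 [0.063 0.064 0.066]
0.15 [0.063 0.076 0.097]
0.16 [0.063 0.074 0.097]
0.17 [0.063 0.064 0.066]
0.18 [0.062 0.063 0.065]
0.19 [0.062 0.064 0.065]
0.2 [0.062 0.063 0.065]
0.21 [0.062 0.063 0.065]
0.22 [0.062 0.065 0.067]Traceback (most recent call last):
  File "<stdin>", line 6, in <module>
    return _quantile_unchecked(
        a, q, axis, out, overwrite_input, method, keepdims, weights)
    return _ureduce(a,
                    func=_quantile_ureduce_func,
    ...<5 lines>...
                    overwrite_input=overwrite_input,
                    method=method)
    r = func(a, **kwargs)
    result = _quantile(arr,
                       quantiles=q,
    ...<2 lines>...
                       out=out,
                       weights=wgt)
    slices_having_nans = np.isnan(arr[-1, ...])
                                  ~~~^^^^^^^^^
IndexError: index -1 is out of bounds for axis 0 with size 0
```

Emit:
servo_tool([
  [[1,0,0.1,-6,0],[1,0,0.1,-12,0],[1,0,0.1,-18,0],[1,0,0.1,-19.8,0],[1,2,0.1,-19.8,0],[1,5,0.1,-19.8,0],[1,5,0.1,-19.8,0],[1,5,0.1,-19.8,0]],
])

```text
t: 11.8
eef_pos: [0.6003, 0.2146, 0.1305]
tcp_rot: [-0.531, -0.466, 0.532, -0.466]
contact_force: [1.1, -0.3, 0.7]
gripper_width: 0.0001
```

```bash
cat >> h.py <<'E'
a_=np.radians(82.5);FY=np.array([np.cos(a_),np.sin(a_)]);FX=np.array([FY[1],-FY[0]])
def fix(s=None):
    s=s or r.read_state(); D=s['eef_pos'][:2]-np.array([.5755,.0175]); f=s['contact_force']
    print('t',round(s['t'],2),'fx',(D@FX*1000).round(1),'fy',(D@FY*1000).round(2),'z',s['eef_pos'][2].round(4),'F fy',(f[:2]@FY).round(2),'fx',(f[:2]@FX).round(2),'z',f[2].round(2))
E
python3 - <<'E'
from h import *
shot('side','d9');fix();print(r.read_state()['gripper_width'])
E
```

```text
t 11.85 fx -0.8 fy 198.85 z 0.131 F fy -0.07 fx 0.69 z 0.81
-7.390402118113047e-05
```

View pics/d9.png

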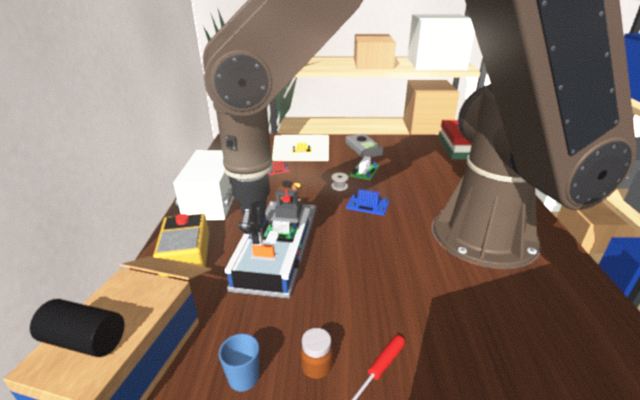

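Run:
```python
from h import *
K,W=T('side');c=np.linalg.inv(W)@np.array([.6003,.2146,.131,1]);print((K@c[:3]/c[2])[:2])
c=np.linalg.inv(W)@np.array([.5955,.1755,.095,1]);print((K@c[:3]/c[2])[:2])
```

```text
[257.26383522 242.8656425 ]
[263.39882621 244.61557789]
```

Emit:
servo_tool([
  [[1,3,0,0,0],[1,4.5,0,0,0],[1,5.3,0,0,0],[1,5.3,0,0,0],[1,5.3,0,1,0],[1,5.3,0,1,0]],
])

```text
t: 12.6
eef_pos: [0.5991, 0.2043, 0.0779]
tcp_rot: [0.532, 0.466, -0.531, 0.466]
contact_force: [-0.2, -0.3, 1.0]
gripper_width: -0.0001
```

Run:
```python
from h import *
fix();shot('wrist','w10')
```

```text
t 12.6 fx -1.0 fy 188.26 z 0.0779 F fy -0.35 fx -0.14 z 0.96
```

View pics/w10.png

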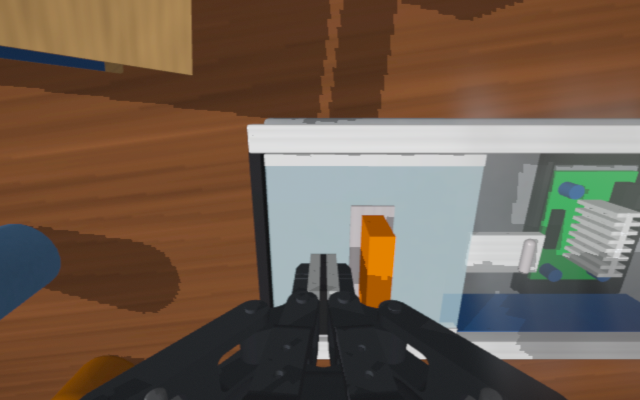

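Emit:
servo_tool([
  [[1,0,0,0.6,0],[1,0,0,1.2,0],[1,0,0,1.8,0],[1,0,0,2.4,0],[1,0,0,3.0,0],[1,0,0,3.0,0],[1,0,0,3.0,0]],
])

```text
t: 13.52
eef_pos: [0.5951, 0.1752, 0.0773]
tcp_rot: [0.532, 0.466, -0.532, 0.466]
contact_force: [1.3, 2.3, 2.6]
gripper_width: -0.0002
```

Run:
```python
from h import *
fix()
```

```text
t 13.53 fx -1.2 fy 158.95 z 0.0773 F fy 2.44 fx 0.94 z 2.55
```

Emit:
servo_tool([
  [[1,0,0,1.2,0],[1,0,0,2.5,0],[1,0,0,4.0,0],[1,0,0,5.5,0],[1,0,0,7,0],[1,0,0,8.5,0],[1,0,0,9.5,0],[1,0,0,9.5,0]],
])

```text
t: 14.52
eef_pos: [0.5825, 0.0803, 0.0773]
tcp_rot: [-0.532, -0.466, 0.532, -0.466]
contact_force: [0.1, 2.8, 0.6]
gripper_width: 0.0
```

Run:
```python
from h import *
fix();shot('wrist','w11')
```

```text
t 14.53 fx -1.2 fy 63.21 z 0.0773 F fy 2.78 fx -0.24 z 0.56
```

View pics/w11.png

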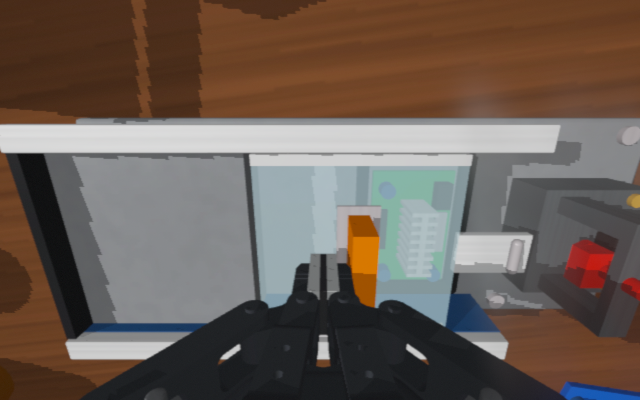

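Emit:
servo_tool([
  [[1,0,0,0.5,0],[1,0,0,1.0,0],[1,0,0,1.3,0],[1,0,0,1.3,0]],
])

```text
t: 15.08
eef_pos: [0.5809, 0.068, 0.0773]
tcp_rot: [-0.531, -0.466, 0.532, -0.466]
contact_force: [0.3, 3.0, 2.1]
gripper_width: -0.0001
```

Emit:
servo_tool([
  [[1,0,0,0.15,0],[1,0,0,0.3,0],[1,0,0,0.3,0]],
])

```text
t: 15.45
eef_pos: [0.5805, 0.0651, 0.0772]
tcp_rot: [-0.531, -0.466, 0.532, -0.466]
contact_force: [-1.0, 3.7, 1.8]
gripper_width: -0.0003
```

Emit:
servo_tool([
  [[1,0,0,0.15,0],[1,0,0,0.3,0],[1,0,0,0.3,0]],
])

```text
t: 15.82
eef_pos: [0.5801, 0.0621, 0.0773]
tcp_rot: [-0.531, -0.466, 0.532, -0.466]
contact_force: [-0.1, 2.8, 2.3]
gripper_width: 0.0004
```

Emit:
servo_tool([
  [[1,0,0,0.15,0],[1,0,0,0.3,0],[1,0,0,0.3,0]],
])

```text
t: 16.2
eef_pos: [0.5797, 0.0591, 0.0772]
tcp_rot: [-0.531, -0.466, 0.532, -0.466]
contact_force: [-0.4, 2.7, 0.9]
gripper_width: -0.0002
```

Emit:
servo_tool([
  [[1,0,0,0.15,0],[1,0,0,0.3,0],[1,0,0,0.3,0]],
])

```text
t: 16.58
eef_pos: [0.5793, 0.0562, 0.0772]
tcp_rot: [-0.531, -0.466, 0.532, -0.466]
contact_force: [-1.0, 3.3, 2.1]
gripper_width: 0.0002
```

Emit:
servo_tool([
  [[1,0,0,0.1,0],[1,0,0,0.2,0],[1,0,0,0.2,0]],
])

```text
t: 16.95
eef_pos: [0.5791, 0.0543, 0.0772]
tcp_rot: [-0.531, -0.466, 0.532, -0.466]
contact_force: [-1.5, 3.3, 1.4]
gripper_width: -0.0001
```

Run:
```python
from h import *
fix();shot('wrist','w12')
```

```text
t 16.95 fx -1.2 fy 36.92 z 0.0772 F fy 3.06 fx -1.88 z 1.42
```

View pics/w12.png

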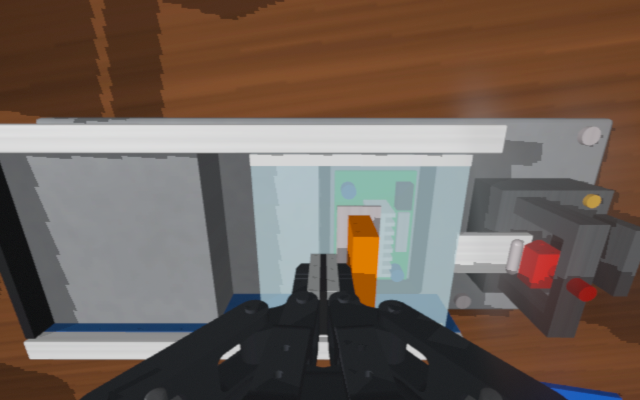

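The silver nose at (515,255) is just reaching the red latch at (540,262). I'll continue in small steps.

Emit:
servo_tool([
  [[1,0,0,0.1,0],[1,0,0,0.2,0],[1,0,0,0.2,0]],
])

```text
t: 17.38
eef_pos: [0.5789, 0.0523, 0.0773]
tcp_rot: [-0.531, -0.466, 0.532, -0.466]
contact_force: [-1.8, 3.2, 1.7]
gripper_width: 0.0001
```

Emit:
servo_tool([
  [[1,0,0,0.1,0],[1,0,0,0.2,0],[1,0,0,0.2,0]],
])

```text
t: 17.75
eef_pos: [0.5786, 0.0504, 0.0773]
tcp_rot: [0.532, 0.466, -0.532, 0.466]
contact_force: [-0.6, 4.8, 2.0]
gripper_width: -0.0002
```

Emit:
servo_tool([
  [[1,0,0,0.1,0],[1,0,0,0.2,0],[1,0,0,0.2,0]],
])

```text
t: 18.12
eef_pos: [0.5784, 0.0485, 0.0773]
tcp_rot: [0.532, 0.466, -0.531, 0.466]
contact_force: [-1.1, 5.5, 2.2]
gripper_width: -0.0001
```

Force is rising as the latch starts to lift, at about y=0.050.

Emit:
servo_tool([
  [[1,0,0,0.1,0],[1,0,0,0.2,0],[1,0,0,0.2,0]],
])

```text
t: 18.5
eef_pos: [0.5781, 0.0465, 0.0772]
tcp_rot: [0.532, 0.466, -0.531, 0.466]
contact_force: [-1.5, 6.0, 1.4]
gripper_width: 0.0004
```

Emit:
servo_tool([
  [[1,0,0,0.1,0],[1,0,0,0.2,0],[1,0,0,0.2,0]],
])

```text
t: 18.88
eef_pos: [0.5778, 0.0446, 0.0772]
tcp_rot: [0.532, 0.466, -0.531, 0.466]
contact_force: [-0.9, 6.5, 1.2]
gripper_width: -0.0
```

Emit:
servo_tool([
  [[1,0,0,0.1,0],[1,0,0,0.1,0]],
])

```text
t: 19.12
eef_pos: [0.5777, 0.0435, 0.0772]
tcp_rot: [0.532, 0.466, -0.531, 0.466]
contact_force: [-0.7, 6.2, 1.5]
gripper_width: -0.0003
```

Emit:
servo_tool([
  [[1,0,0,0.1,0],[1,0,0,0.1,0]],
])

```text
t: 19.38
eef_pos: [0.5776, 0.0424, 0.0772]
tcp_rot: [-0.531, -0.466, 0.531, -0.466]
contact_force: [-1.6, 4.7, 1.8]
gripper_width: -0.0001
```

Emit:
servo_tool([
  [[1,0,0,0.1,0],[1,0,0,0.1,0]],
])

```text
t: 19.62
eef_pos: [0.5774, 0.0414, 0.0772]
tcp_rot: [-0.531, -0.466, 0.532, -0.466]
contact_force: [-1.6, 3.7, -0.5]
gripper_width: 0.0001
```

Emit:
servo_tool([
  [[1,0,0,0.05,0],[1,0,0,0.05,0]],
])

```text
t: 19.88
eef_pos: [0.5773, 0.0409, 0.0772]
tcp_rot: [-0.531, -0.466, 0.532, -0.466]
contact_force: [-2.2, 5.2, 1.2]
gripper_width: 0.0004
```

Run:
```python
from h import *
f=[]
for i in range(6):
    p,d,s=shot('wrist','w13');f.append(s['contact_force'])
f=np.array(f);print(f.round(1));fix()
i=cv2.imread('pics/w13.png')[160:380,420:640];j=cv2.imread('pics/w12.png')[160:380,420:640]
cv2.imwrite('pics/w13c.png',np.hstack([cv2.resize(a,(0,0),fx=1.8,fy=1.8,interpolation=2) for a in(j,i)]))
```

```text
[[-2.2  5.2  1.2]
 [-1.7  4.7  1.7]
 [-0.8  4.6  0.7]
 [-2.   4.   0.3]
 [-1.   4.9  1.2]
 [-1.5  3.9  2.8]]
t 20.18 fx -1.2 fy 23.48 z 0.0772 F fy 3.67 fx -1.51 z 1.94
```

View pics/w13c.png

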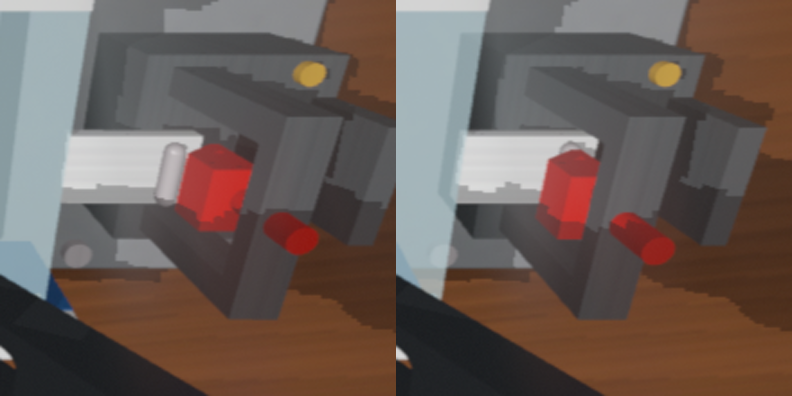

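```bash
cat >> h.py <<'E'
def pin(fn):
    p,d,s=load(fn);K,W=T('wrist',s);P=pts(K,W,d);hsv=cv2.cvtColor(p,cv2.COLOR_RGB2HSV)
    m=(cv2.inRange(hsv,(0,150,60),(6,255,255))>0)|(cv2.inRange(hsv,(174,150,60),(180,255,255))>0)
    D=P[...,:2]-[.5755,.0175];Y=D@FY;X=D@FX
    m&=(Y<-.05)&(Y>-.13)&(abs(X)<.03)
    k=P[m];t=P[m&(P[...,2]>.096)]
    print(fn,'pin',m.sum(),'z pct',np.percentile(k[:,2],[5,50,90,98]).round(4),'top xy fy',((t[:,:2]-[.5755,.0175])@FY).mean().round(4) if len(t) else None)
E
python3 - <<'E'
from h import *
for f in('w8','w11','w12','w13'):pin(f)
p,d,s=load('w12');K,W=T('wrist',s)
for fn in('w8','w12','w13'):
    p,d,s=load(fn);K,W=T('wrist',s);P=pts(K,W,d)
    hsv=cv2.cvtColor(p,cv2.COLOR_RGB2HSV);m=cv2.inRange(hsv,(5,180,120),(20,255,255));m[(P[...,2]<.091)|(P[...,2]>.1)]=0
    D=P[m>0][:,:2]-[.5755,.0175];print(fn,'handle fy',np.median(D@FY),np.ptp(D@FY))
E
```

```text
w8 pin 435 z pct [0.0744 0.0834 0.1033 0.1039] top xy fy -0.0839
w11 pin 2004 z pct [0.0725 0.0829 0.0986 0.1029] top xy fy -0.0813
w12 pin 1756 z pct [0.074  0.0832 0.1029 0.1038] top xy fy -0.083
w13 pin 1381 z pct [0.08   0.0879 0.1073 0.1082] top xy fy -0.0828
w8 handle fy 0.15931019038917565 0.012727853821062063
w12 handle fy 0.01673100115299851 0.01197199304203067
w13 handle fy 0.0033207992372442183 0.012123030811573236
```

The pin is up 4.4 mm, so the nose is under the latch and it hasn't caught yet.

Emit:
servo_tool([
  [[1,0,0,0.1,0],[1,0,0,0.1,0]],
])

```text
t: 20.42
eef_pos: [0.5772, 0.0398, 0.0772]
tcp_rot: [-0.531, -0.466, 0.532, -0.466]
contact_force: [-0.6, 3.0, 0.8]
gripper_width: -0.0003
```

Emit:
servo_tool([
  [[1,0,0,0.1,0],[1,0,0,0.1,0]],
])

```text
t: 20.68
eef_pos: [0.5772, 0.0387, 0.0772]
tcp_rot: [-0.531, -0.466, 0.531, -0.466]
contact_force: [-1.0, 0.3, -0.3]
gripper_width: -0.0002
```

Run:
```python
from h import *
shot('wrist','w14');pin('w14');fix()
```

```text
w14 pin 1315 z pct [0.0796 0.0872 0.1067 0.1074] top xy fy -0.083
t 20.73 fx -1.0 fy 21.28 z 0.0772 F fy 0.63 fx 0.11 z 0.61
```

Run:
```python
from h import *
for i in range(3): shot('wrist','w15');pin('w15');fix()
p,d,s=load('w15');K,W=T('wrist',s);P=pts(K,W,d)
hsv=cv2.cvtColor(p,cv2.COLOR_RGB2HSV);m=cv2.inRange(hsv,(5,180,120),(20,255,255));m[(P[...,2]<.091)|(P[...,2]>.1)]=0
D=P[m>0][:,:2]-[.5755,.0175];print('handle fy',np.median(D@FY),np.ptp(D@FY))
```

```text
w15 pin 1313 z pct [0.0795 0.0872 0.1067 0.1074] top xy fy -0.0829
t 20.77 fx -1.0 fy 21.29 z 0.0773 F fy 0.56 fx 0.49 z -0.24
w15 pin 1310 z pct [0.0795 0.0873 0.1067 0.1075] top xy fy -0.083
t 20.82 fx -0.9 fy 21.34 z 0.0773 F fy -0.16 fx 0.8 z -0.48
w15 pin 1309 z pct [0.0797 0.0872 0.1067 0.1074] top xy fy -0.0829
t 20.88 fx -1.0 fy 21.35 z 0.0773 F fy 0.48 fx -0.75 z 0.63
handle fy 0.0010661479518448056 0.012139416560550426
```

Emit:
servo_tool([
  [[1,0,0,0.05,0],[1,0,0,0.05,0]],
])

```text
t: 21.12
eef_pos: [0.5772, 0.0384, 0.0773]
tcp_rot: [0.532, 0.466, -0.531, 0.466]
contact_force: [0.8, 0.1, 0.2]
gripper_width: 0.0001
```

Run:
```python
from h import *
shot('wrist','w16');pin('w16');fix()
```

```text
w16 pin 1338 z pct [0.079  0.0867 0.1062 0.107 ] top xy fy -0.0829
t 21.18 fx -1.1 fy 20.93 z 0.0773 F fy -0.04 fx -0.15 z 0.06
```

Emit:
servo_tool([
  [[1,0,0,0.05,0],[1,0,0,0.05,0]],
])

```text
t: 21.42
eef_pos: [0.577, 0.0379, 0.0773]
tcp_rot: [-0.531, -0.466, 0.532, -0.466]
contact_force: [-0.8, 0.2, 0.0]
gripper_width: 0.0001
```

Run:
```python
from h import *
shot('wrist','w17');pin('w17');fix()
```

```text
w17 pin 1337 z pct [0.0765 0.0835 0.1032 0.1038] top xy fy -0.0831
t 21.48 fx -1.2 fy 20.42 z 0.0772 F fy 0.31 fx 0.92 z -0.47
```

The pin is back down (0.1038, same as at the start) and the push force is near zero, so it has caught. I'll stop pushing and back off.

Emit:
servo_tool([
  [[1,0,0,-0.3,0],[1,0,0,-1,0],[1,0,0,-2,0],[1,-3,0,-3,0],[1,-8,0,-3,0],[1,-13,0,-3,0],[1,-15,0,-3,0],[1,-15,0,-3,0]],
])

```text
t: 22.48
eef_pos: [0.5819, 0.0684, 0.2289]
tcp_rot: [0.532, 0.466, -0.53, 0.467]
contact_force: [0.3, -0.2, -0.7]
gripper_width: 0.0003
```

Run:
```python
from h import *
p,d,s=shot('wrist','w18');pin('w18');fix()
K,W=T('wrist',s);P=pts(K,W,d)
hsv=cv2.cvtColor(p,cv2.COLOR_RGB2HSV);m=cv2.inRange(hsv,(5,180,120),(20,255,255));m[(P[...,2]<.091)|(P[...,2]>.1)]=0
D=P[m>0][:,:2]-[.5755,.0175];print('handle fy',np.median(D@FY),np.ptp(D@FY))
shot('scene','s18')
```

```text
w18 pin 322 z pct [0.0761 0.0833 0.1033 0.1042] top xy fy -0.0835
t 22.52 fx -1.1 fy 51.04 z 0.2275 F fy 0.11 fx 0.24 z -0.62
handle fy 0.00030056460642047136 0.012029422578994468
```

View pics/w18.png

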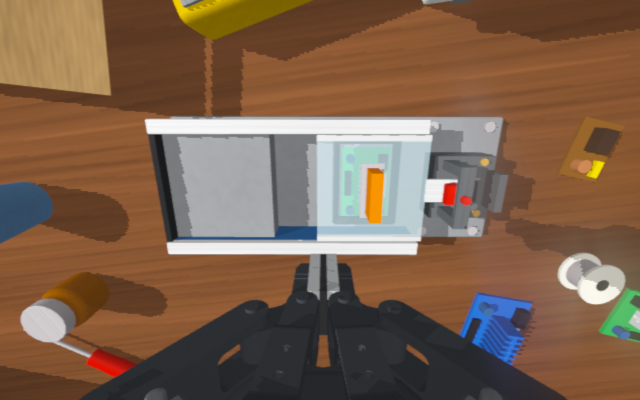

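View pics/s18.png

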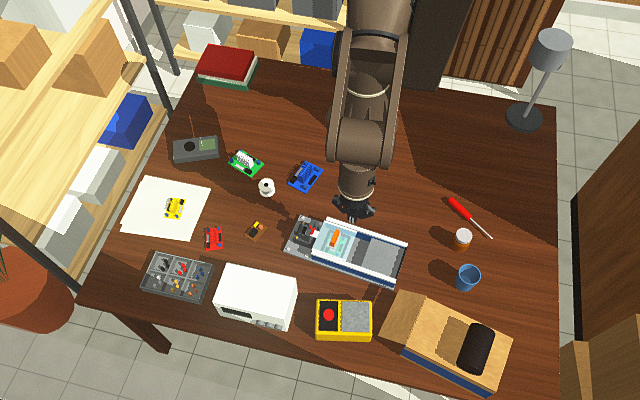

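The guard stays shut on its own (handle at (374,195), pin down at (466,201)) with the board flat under it, and everything else is where it was. I'm handing in the job.

Run:
```python
from bench import r
print(r.job_done())
```

```text
the job is handed in; nothing more can be done
None
```

The small green board is lying flat in the recess, and the guard is shut over it and held by the latch alone. I handed the job in at about 22.5 s.

- **Board:** I picked the smaller of the two green boards (about 86 x 57 mm) by its heat sink and let it go in the recess. The view from above put its top at 19–20 mm over the desk (19 mm expected), about 3 mm off centre toward the robot. Camera views of the recess centre disagreed by 2–3 mm, so that offset is uncertain, but the upright walls keep it within the 5 mm limit. One of the four corner height readings was spoiled by the larger green board in the same view. The other three agreed to 0.2 mm.
- **Guard:** I pushed the handle in steps of 0.5 to 3 mm near the latch, and the push read at most 6.6 N. That is slightly under the 7 to 9 N given. The red pin rose about 4.4 mm and then dropped back to its starting height while the force fell to near zero, so I stopped there. The buffer should not have been pressed noticeably.
- **Last check:** With the arm withdrawn, the guard stayed shut by about 159 mm, the pin was down, and the wrist force read near zero. The bystanders looked unmoved in the last scene picture, but I did not measure them.

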